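# Clip the job ticket onto the packing-bench rail

## Robot

A 6-joint arm with a two-finger parallel gripper is mounted at the origin on the work surface. World frame = base frame: x ahead of the robot, y to its left, z up, the work surface at z = 0. Lengths are in m, angles in rad, forces in N, time in s.
With the tool pointing down it reaches from about 0.3 to 0.875 m from the base axis. Payload 6.4 kg.
Tool frame: the origin (TCP) lies on the centre line of the jaws, within the pads' length; the fingertips stand 17 mm ahead of it and the grasp point (between the pads) lies 2 mm behind it; z points along the fingers, x is the direction in which the jaws open and shut, and the axes are right-handed (so a half turn about z gives the same grasp; the last joint's range is limited). The gripper opens to 85 mm and grips with 20 to 120 N. Pads are 22 mm wide; open, the fingers measure 114 mm over their backs; the gripper's body (76 mm by 85 mm) begins 54 mm behind the grasp point. The pads swing forward as they close: fully open they stand 13 mm farther back than shut.
Start: joints at [-1.412, 0.181, 1.607, -0, 1.354, -0.206], TCP at [0.205, -0.537, 0.248] pointing down, gripper open.
Joint ranges: [-2.99, 2.99], [-0.89, 2.07], [0.3, 2.58], [-1.14, 4.28], [0, 2.63], [-3.12, 3.12]. Speed limits (rad/s): [2.57, 2.57, 3.01, 3.14, 3.14, 3.14].

## Interface

Orientations are given as a unit quaternion [x, y, z, w].
In Python, from station import bot gives the robot as it stands. The module is installed in compiled form; this text tells all that it offers.
- The arm moves only by the tool servo_tool, never from a script. Its argument "moves" is a list of rows, each an object with "gripper": the opening, from 0 (shut) to 1 (fully open); "xyz": the shift along the tool's x, y, z in mm, a list of three; "roll": the turn about the tool's z in degrees. A call has 1 to 8 rows; each row shifts and turns the commanded pose from where the row before left it, along the tool's axes as they then stand; what a row does not reach is not made up. A row lasts 1/8 s, in which the tool goes at most 62.5 mm and 10.7 degrees, less where a joint would pass 70% of its speed; a pose out of reach is approached as far as the arm can. A call is refused whole if a number of a shift passes 62.5 or a number of a turn 10.7, either way. A call with a gripper value outside its range is refused whole. The fingers move at their own pace and stop on an object; "newtons" is the grip in N (left out, the last holds). Time passes only in rows, so rows that do not move let the fingers close. It gives the time, the measured TCP pose, the force and the opening at its end, in the units of the state.
- bot.get_obs(): the state, without advancing time (a new reading comes with each control period).
- bot.capture(name): name is "scene" or "top" or "wrist"; returns the picture (420x560x3 uint8, blue, green, red); there is no depth.
- bot.calibration(name): a dict with "fx", "fy", "cx", "cy" (pixels), "position" and "orientation" of the camera in the world. Camera axes: x right, y down, z forward; pixel columns grow to the right and rows downward; lengths in m; the calibration is good to about 2 mm. A picture is of the moment at which its call begins: read the wrist's pose just before it. calibration takes no time and is no camera call; for the wrist camera it gives the pose at the moment of the call.
- bot.finish_job(): hands the job in, once; it reports no verdict.
Trained networks look in the newest picture that a camera, given by its name, has taken for a name from the list of things; names that differ only in an ending like _2 or _b are one class to them, and where a whole thing is asked for, a point or a joint stands for the part that bears it (a point fixed in the world has none). Each returns a list of dicts, best first, with "score" (0 to 1); they miss things now and then, are a little off and sometimes report something else, mostly with a low value. They report only what shows in the picture. A call takes as long as a camera call. They do not tell look-alikes from the thing itself.
- bot.spot_in(camera, query): "rect" ([left, top, width, height] in pixels, round what is visible of it).
- bot.trace(camera, query): "pixels" (420x560 bool, what is visible of it) and "rect" ([left, top, width, height] in pixels, round what is visible of it).
The state is a dict: "t": time; "joint_positions": joint angles; "joint_velocities": joint speeds; "joint_efforts": joint torques, N m; "ee_pos": TCP position; "eef_rot": TCP orientation; "force": force on the tool from outside, world axes, zero at the start; "torque": the same for the moment, N m; "opening": finger opening in m.
Only numpy, scipy, OpenCV 4.12 (cv2) and the standard library are available. Lean on these libraries where they do the work, as an engineer would, in place of code of your own. Each camera call takes 0.05 s, during which the arm holds its last target.

## Task

Take the metal job-ticket plate out of its slotted wooden holder and push the snap hook on its top straight down over the bench rail's bar until the sprung gate flicks shut behind the bar and the hook is fully home. Then tug it up by its grip so that the closed gate pulls against the bar, firmly enough (about 10 N) to feel it come up hard, hold the tug for half a second, let it down again and leave it hanging on the bar. Never force the hook against the rail, and leave the other things on the bench where they are.

Things in the scene. Friction and masses are not known exactly. Their poses are not given: they have to be found in the camera images.
- ticket: Job ticket, 0.17-0.34 kg: upright aluminium plate with a steel snap hook and a grip on top. Frame: z up, y along its width; origin level with the plate's lower edge, under the middle of the hook's mouth. Plate 110 wide (y), 5 thick, z 0 to 85 mm, centred at x = -13 mm. It starts standing in the holder's slot, leaning at most 0.07 rad.
- grip (a point): Ticket's grip: a 16 x 16 mm square steel post on top of the hook, from z = 132 to 172 mm of the ticket's frame, x = y = 0; this point is at z = 157 mm on its axis. Take it from above by either pair of faces.
- seat (a point): Where the bar's centre lies when the bar is home under the hook's crown (ticket z = 121 mm, x = 0). Hook: 8 mm round bar in the ticket's xz plane; spine at x = -13 on the plate's side, crown underside z = 126, nose at x = +13 down to z = 94, flaring to x = 18 at z = 86. The mouth looks down, 18 mm clear (x -9 to +9); the bar enters it from below, between nose and plate.
- gate (a joint): Sprung gate, 4 mm bar, hinged on the spine (ticket x = -10, z = 95 mm), 20 mm long across the mouth. 0 = shut; swings only up and inward, to 1.45 rad. The bar pushes it open with up to about 10 N; it flicks shut under the bar only in the last 3 to 8 mm before home. Shut, it holds a pull from inside: the bar then lies 19 mm below home, at ticket z = 102 mm.
- bar_mid (a point): Middle of the rail's bar, on its centre line: a level steel rod, 10 mm diameter, 230 long between two upright posts, 146 to 169 mm above the bench. y along the bar, z up. It rattles: it has some millimetres of stiff up-and-down play in its slotted posts (about 3 N shifts it, then it comes up against firm stops), and starts at varying heights in it. Keep the plate clear of the posts; it may hang on either side.
- rail: The bench rail, fixed: a wooden block 90 x 270 mm, its top 7 to 22 mm above the bench, with two slotted flat posts (16 x 8 mm, ending 12 mm above the bar, at y = -119 and +119 mm) that carry the bar about 143 mm above the block's top. Origin about 165 mm straight below the middle of the bar, y along the bar.
- holder: Slotted plywood holder, 75 x 130, 44 mm high, fixed on the bench. Slot 7 mm wide along y, 32 mm deep (floor 12 mm above the bench), at x = -13 mm of its frame, so that the standing ticket's frame has the same directions and lies 12 mm higher, up to 8 mm along y. Origin on the bench.
- tape_roll: Bystander, leave alone: parcel-tape roll lying flat, outer diameter 92, 48 high, near the robot (sizes in mm)
- tape_roll2: Bystander, leave alone: nearly used tape roll lying flat, outer diameter 86, 48 high, far side (sizes in mm)
- marker: Bystander, leave alone: black marker pen, diameter 14, 120 long, lying in front of or behind the holder (sizes in mm)
- wipes_tub: Bystander, leave alone: round tub, diameter 84, 160 high, far left (sizes in mm)
- foam_short: Bystander, leave alone: white foam block 70 x 140 x 60, far right (sizes in mm)
- small_carton: Bystander, leave alone: closed carton 100 x 130 x 70, far side (sizes in mm)
- screwdriver: Bystander, leave alone: screwdriver 190 long, far side (sizes in mm)
Mind the look-alikes: they are no part of the job. Leave any pink look-alike of the holder alone.

How it is judged:
On the way, in this order (a step that is already met when the one before it is completed fails the run):
1. the ticket is lifted out of the holder (z of ticket in the frame of holder above 0.05 m and contact force between ticket and holder below 0.1 N), for 0.1 s.
2. the bar pushes the gate open (x of bar_mid in the frame of ticket between -0.012 and 0.012 m and value of joint gate above 0.4 rad and contact force between ticket and rail above 1 N), for 0.02 s.
3. the gate has flicked shut and the bar is home in the hook (x of bar_mid in the frame of ticket between -0.012 and 0.012 m and z of bar_mid in the frame of ticket between 0.1155 and 0.127 m and value of joint gate below 0.1 rad), for 0.1 s.
4. tug test: the shut gate pulls the bar up against its upper stop with more than 6 N for 0.25 s (x of bar_mid in the frame of ticket between -0.012 and 0.012 m and z of bar_mid in the frame of ticket between 0.095 and 0.109 m and value of joint gate below 0.15 rad and contact force between ticket and rail above 6 N and z of bar_mid in the frame of rail above 0.1682 m), for 0.25 s.
At the end, for the whole second after the job is handed in: The ticket hangs by its hook on the bar: bar centre home under the crown (ticket z 115.5 to 127 mm, x within 12 mm), gate shut (below 0.1 rad), plate within 0.45 rad of upright and at most swaying gently (below 0.2 m/s and 2 rad/s) (all of step 3 and linear speed of ticket below 0.2 m/s and angular speed of ticket below 2 rad/s and angle between ticket's own z axis and vertical below 0.45 rad); the robot touches nothing.
It fails at once if the hook is forced against the rail with more than 30 N (contact force between ticket and rail above 30 N).
It fails at once if another thing on the bench is moved more than 30 mm (distance of any of tape_roll, tape_roll2, marker, wipes_tub, foam_short, small_carton, screwdriver from where it was at the start of the episode above 0.03 m).
It also fails if it takes over 67 s, if anything falls off the work surface, if the arm or the gripper's body presses on something with over 40 N, if the wrist force passes 120 N, or if a joint passes its speed limit or range.

## Working session

There is one attempt and no reset: what is moved stays moved. The work goes in short steps, Python scripts to look and compute and a tool call to move; the robot and the scene stay as the last step left them, time stands still between calls to the robot, and variables do not carry over. Pictures are saved under pics/ and viewed, and the job is handed in when it is done.

Besides the shell and the picture viewer there is one more tool, called after "Call:" in YAML: its name, and indented under it one key for each argument. servo_tool: Moves the arm, as the interface text tells. Its arguments: {"type":"object","properties":{"moves":{"type":"array","items":{"type":"object","properties":{"gripper":{"type":"number"},"xyz":{"type":"array","items":{"type":"number"}},"roll":{"type":"number"}}}},"newtons":{"type":"number"}},"required":["moves"]}

```bash
mkdir -p pics; cat > h.py <<'E'
import numpy as np,cv2
from station import bot
from scipy.spatial.transform import Rotation as R
def cal(n):
    c=bot.calibration(n);return c,np.array(c["position"]),R.from_quat(c["orientation"]).as_matrix()
def proj(c,p):
    P=np.array(c["position"]);M=R.from_quat(c["orientation"]).as_matrix()
    q=(np.atleast_2d(p)-P)@M
    return np.c_[c["fx"]*q[:,0]/q[:,2]+c["cx"],c["fy"]*q[:,1]/q[:,2]+c["cy"]]
def ray(c,u,v):
    M=R.from_quat(c["orientation"]).as_matrix()
    d=M@np.array([(u-c["cx"])/c["fx"],(v-c["cy"])/c["fy"],1]);return np.array(c["position"]),d/np.linalg.norm(d)
def onz(c,u,v,z):
    p,d=ray(c,u,v);return p+d*(z-p[2])/d[2]
E
python3 - <<'E'
from h import *
print(bot.get_obs())
for n in ["scene","top","wrist"]:
    im=bot.capture(n);cv2.imwrite(f"pics/{n}0.png",im);print(n,bot.calibration(n))
for n in ["scene","top"]:
    for q in ["ticket","rail","holder"]:
        print(n,q,[(round(r["score"],2),r["rect"]) for r in bot.spot_in(n,q)][:4])
E
```

```text
{'t': 0.0, 'joint_positions': array([-1.41231297e+00,  1.81537434e-01,  1.60803273e+00, -9.32287260e-06,
        1.35379724e+00, -2.06313310e-01]), 'joint_velocities': array([-1.32563076e-03,  6.63324688e-04, -9.61964604e-04,  1.01326745e-05,
        5.18573064e-04,  5.87029543e-05]), 'joint_efforts': array([-7.97948833e-04, -4.44870222e+01, -3.51335192e+01, -3.97618742e-04,
        9.09355731e-03,  5.02036855e-06]), 'ee_pos': array([ 0.20505696, -0.53662072,  0.24737421]), 'eef_rot': array([ 8.23638320e-01, -5.67114741e-01, -6.15577493e-04, -6.39151790e-04]), 'force': array([ 1.56160374, -0.13857972, -0.10701908]), 'torque': array([-0.04085191,  0.02014108,  0.00646931]), 'opening': 0.08505724365930517}
scene {'fx': 440.84862948690886, 'fy': 440.84862948690886, 'cx': 280.31577463693696, 'cy': 208.81459017416807, 'position': array([ 1.40542595, -0.28030234,  0.79696739]), 'orientation': array([ 0.73061811,  0.52521423, -0.25010338, -0.35748495])}
top {'fx': 381.6147379847767, 'fy': 381.6147379847767, 'cx': 284.78530671035986, 'cy': 210.66533137787002, 'position': array([0.46561621, 0
[... 221 characters left out ...]
array([ 0.27541355, -0.51050294,  0.37334765]), 'orientation': array([ 0.81484377, -0.56083175, -0.08312208,  0.12078123])}
scene ticket [(0.86, [173.3, 201.9, 48.2, 48.0])]
scene rail [(0.77, [297.4, 157.7, 96.8, 87.0])]
scene holder [(0.79, [137.0, 203.0, 51.8, 20.8]), (0.7, [172.9, 236.1, 50.3, 36.2]), (0.57, [296.7, 168.7, 46.4, 26.6])]
top ticket [(0.64, [374.5, 186.4, 59.9, 33.3]), (0.41, [282.6, 286.1, 46.6, 50.8])]
top rail [(0.84, [115.7, 198.8, 150.7, 57.9]), (0.53, [373.0, 184.7, 62.6, 36.0]), (0.4, [267.8, 105.2, 42.5, 42.5])]
top holder [(0.93, [169.9, 287.1, 70.7, 53.0]), (0.69, [399.0, 285.1, 75.4, 46.1]), (0.56, [364.9, 193.9, 67.1, 46.6]), (0.33, [280.4, 289.4, 46.2, 48.9])]
```

View pics/scene0.png

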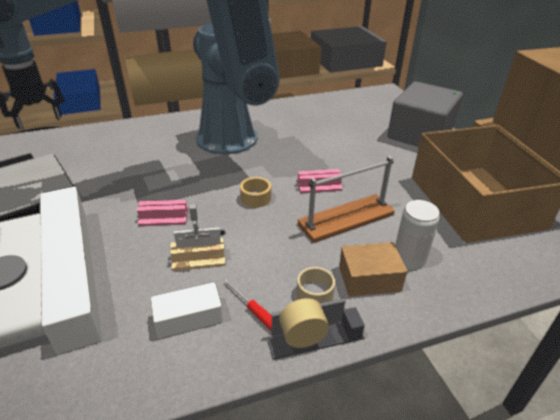

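View pics/top0.png

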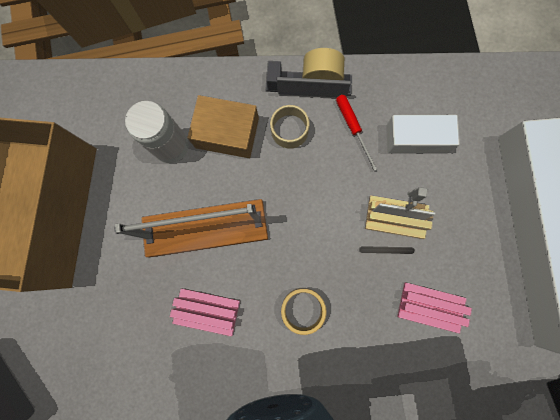

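View pics/wrist0.png

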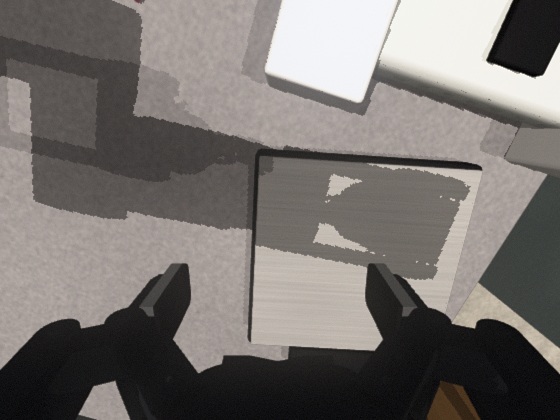

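The scene shows the yellow holder with the ticket (top ~(400,215), grip top ~(420,192)), the rail (top ~(190,220)), and pink decoy holders. I'll zoom in for precise points.

```bash
python3 - <<'E'
from h import *
t=cv2.imread("pics/top0.png");s=cv2.imread("pics/scene0.png")
a=cv2.resize(t[170:250,350:450],None,fx=8,fy=8,interpolation=cv2.INTER_CUBIC)
cv2.imwrite("pics/a.png",a[:600,:800])
b=cv2.resize(t[190:265,105:295],None,fx=4.2,fy=4.2,interpolation=cv2.INTER_CUBIC);cv2.imwrite("pics/b.png",b)
c=cv2.resize(s[190:280,150:250],None,fx=6.6,fy=6.6,interpolation=cv2.INTER_CUBIC);cv2.imwrite("pics/c.png",c)
d=cv2.resize(s[145:245,285:405],None,fx=6,fy=6,interpolation=cv2.INTER_CUBIC);cv2.imwrite("pics/d.png",d)
E
```

```text
(no output)
```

View pics/a.png

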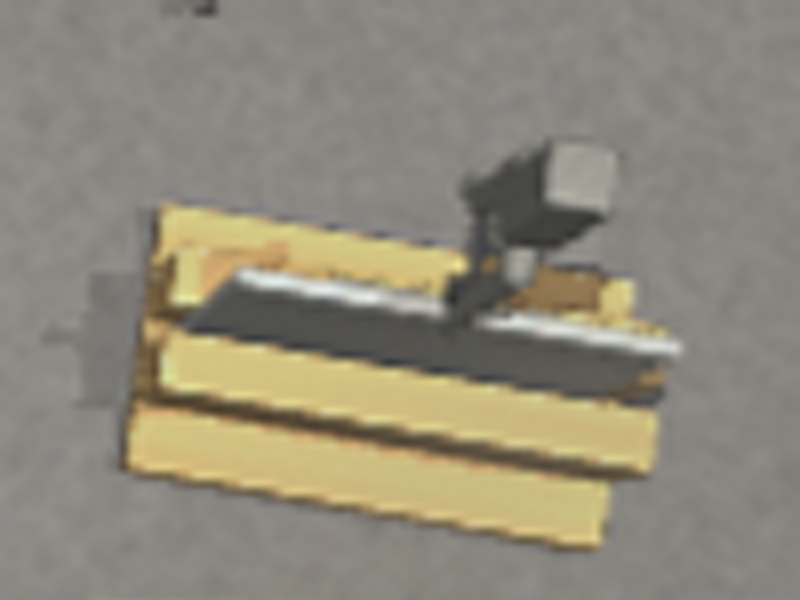

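View pics/b.png

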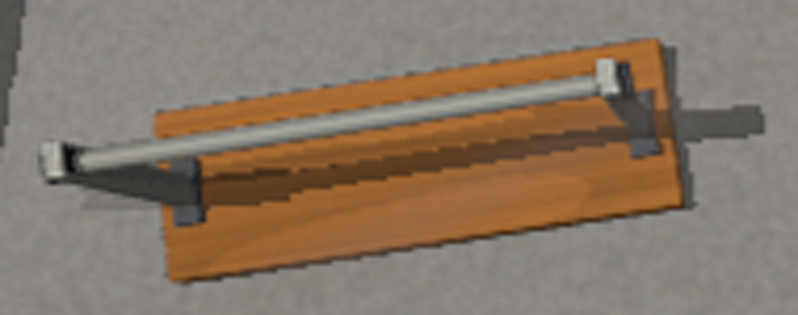

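View pics/c.png

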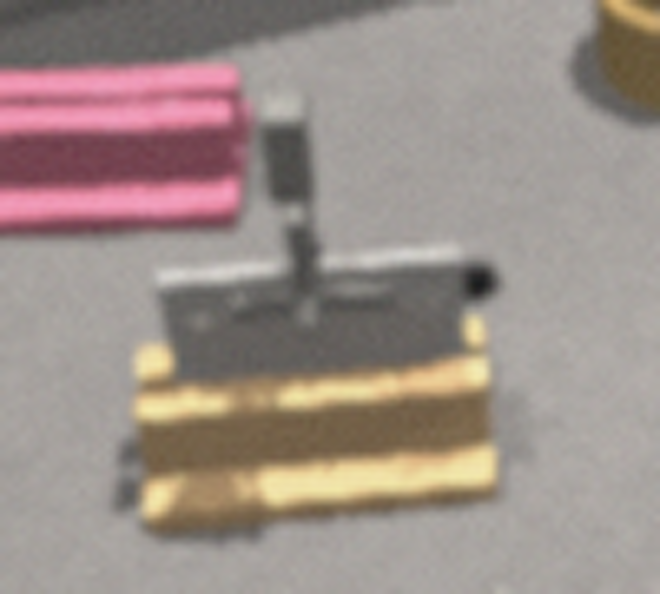

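View pics/d.png

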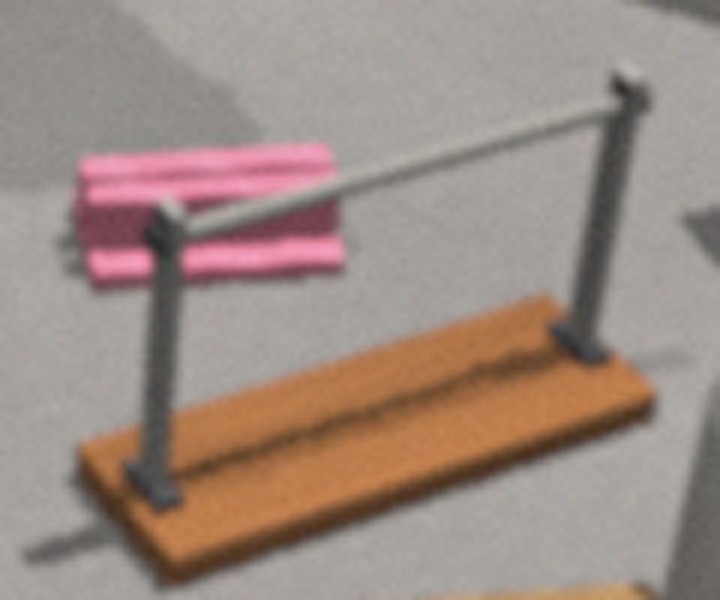

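```bash
python3 - <<'E'
from h import *
c=bot.calibration("top");s=bot.calibration("scene")
g=onz(c,350+582/8,170+175/8,.184);print("grip top",g)
l=onz(c,350+238/8,170+275/8,.097);r=onz(c,350+680/8,170+349/8,.097);print("plate",l,r,np.linalg.norm(l-r),(l+r)/2, np.degrees(np.arctan2(*(l-r)[:2])))
for u,v,n in [(163,208,'tl'),(128,470,'bl'),(602,548,'br')]: print(n,onz(c,350+u/8,170+v/8,.044 if n=='x' else .01))
# scene
def tri(pu,su):
    p,d=ray(c,*pu);q,e=ray(s,*su)
    A=np.c_[d,-e];x=np.linalg.lstsq(A,q-p,rcond=None)[0]
    a=p+d*x[0];b=q+e*x[1];return (a+b)/2,np.linalg.norm(a-b)
print("grip tri",tri((350+582/8,170+175/8),(150+285/6.6,190+103/6.6)))
print("plate L",tri((350+238/8,170+272/8),(150+460/6.6,190+247/6.6)))
print("plate R",tri((350+680/8,170+349/8),(150+157/6.6,190+275/6.6)))
# posts tops
print("postL",tri((105+55/4.2,190+161/4.2),(285+628/6,145+75/6)))
print("postR",tri((105+608/4.2,190+77/4.2),(285+168/6,145+213/6)))
# bar ends
print("barL",tri((105+80/4.2,190+159/4.2),(285+612/6,145+104/6)))
print("barR",tri((105+597/4.2,190+84/4.2),(285+186/6,145+230/6)))
# block corners top surface
for n,a,b in [('tl',(155,113),(545,298)),('bl',(168,283),(655,390)),('tr',(658,40),(83,450))]:
  pass
for n,a in [('tl',(155,113)),('bl',(168,280)),('tr',(658,40)),('br',(685,206))]:
  print(n,onz(c,105+a[0]/4.2,190+a[1]/4.2,.015))
E
```

```text
grip top [ 0.60059286 -0.21041279  0.184     ]
plate [ 0.59383961 -0.15431167  0.097     ] [ 0.57450868 -0.26158038  0.097     ] 0.10899660582137577 [ 0.58417415 -0.20794602  0.097     ] 10.215647732517699
tl [ 0.62775688 -0.1542985   0.01      ]
bl [ 0.5548015  -0.14194852  0.01      ]
br [ 0.53265969 -0.26939589  0.01      ]
grip tri (array([ 0.60066406, -0.20823682,  0.18549547]), np.float64(0.003283311730394029))
plate L (array([ 0.5943874 , -0.15221978,  0.10032738]), np.float64(0.0027827645262347273))
plate R (array([ 0.57443071, -0.25933318,  0.09955829]), np.float64(0.002529975501810984))
postL (array([0.54122026, 0.33123862, 0.17419022]), np.float64(0.0015921012796120827))
postR (array([0.57573945, 0.09536734, 0.17250968]), np.float64(0.000851926008786952))
barL (array([0.54313076, 0.32528935, 0.16159037]), np.float64(0.00016947070423910972))
barR (array([0.57500107, 0.10283807, 0.16155064]), np.float64(0.0038850803977468727))
tl [0.58393377 0.35291727 0.015     ]
bl [0.49623179 0.34135017 0.015     ]
tr [0.62090553 0.08694474 0.015     ]
br [0.53310377 0.07243229 0.015     ]
```

Call:
servo_tool:
  moves:
    - {"roll": -9.8,"gripper": 1}
    - {"roll": -9.8,"gripper": 1}
    - {"roll": -9.8,"gripper": 1}
    - {"roll": -9.8,"gripper": 1}
    - {"roll": -9.8,"gripper": 1}
    - {"roll": -9.8,"gripper": 1}
    - {"gripper": 1}

```text
validation failed for argument at $.mo...
```

Call:
servo_tool:
  moves:
    - {"xyz": [36,-44,0]}
    - {"xyz": [36,-44,0]}
    - {"xyz": [36,-44,0]}
    - {"xyz": [36,-44,0]}
    - {"xyz": [36,-44,0]}
    - {"xyz": [36,-44,0]}
    - {"xyz": [36,-44,0]}
    - {"xyz": [0,0,0]}

```text
validation failed for argument at $.mo...
```

Call:
servo_tool:
  moves:
    - {"xyz": [0,0,0],"roll": -9.8,"gripper": 1}
    - {"xyz": [0,0,0],"roll": -9.8,"gripper": 1}
    - {"xyz": [0,0,0],"roll": -9.8,"gripper": 1}
    - {"xyz": [0,0,0],"roll": -9.8,"gripper": 1}
    - {"xyz": [0,0,0],"roll": -9.8,"gripper": 1}
    - {"xyz": [0,0,0],"roll": -9.8,"gripper": 1}
    - {"xyz": [0,0,0],"roll": 0,"gripper": 1}

```text
t: 1.32
ee_pos: [0.2051, -0.5372, 0.2483]
eef_rot: [0.996, -0.091, -0.0, -0.0]
force: [-0.3, -0.6, -0.2]
opening: 0.0858
```

Call:
servo_tool:
  moves:
    - {"xyz": [36,-44,0],"roll": 0,"gripper": 1}
    - {"xyz": [36,-44,0],"roll": 0,"gripper": 1}
    - {"xyz": [36,-44,0],"roll": 0,"gripper": 1}
    - {"xyz": [36,-44,0],"roll": 0,"gripper": 1}
    - {"xyz": [36,-44,0],"roll": 0,"gripper": 1}
    - {"xyz": [36,-44,0],"roll": 0,"gripper": 1}
    - {"xyz": [36,-44,0],"roll": 0,"gripper": 1}
    - {"xyz": [0,0,0],"roll": 0,"gripper": 1}

```text
t: 2.33
ee_pos: [0.5105, -0.2762, 0.2483]
eef_rot: [0.996, -0.089, 0.0, -0.0]
force: [-0.3, 0.7, -0.3]
opening: 0.0853
```

```bash
python3 - <<'E'
from h import *
cv2.imwrite("pics/w1.png",bot.capture("wrist"))
o=bot.get_obs();print(o["t"],o["ee_pos"],o["eef_rot"],o["joint_positions"])
c=bot.calibration("wrist")
print(proj(c,[[.6006,-.2104,.184]]))
E
```

```text
2.375 [ 0.50911917 -0.27775714  0.2481454 ] [ 9.95988573e-01 -8.94804057e-02 -1.40227426e-04  2.30447931e-05] [-7.03866585e-01  1.91982361e-01  1.59423767e+00 -2.04013722e-04
  1.35557525e+00 -5.24622502e-01]
[[406.1117991  105.43564312]]
```

View pics/w1.png

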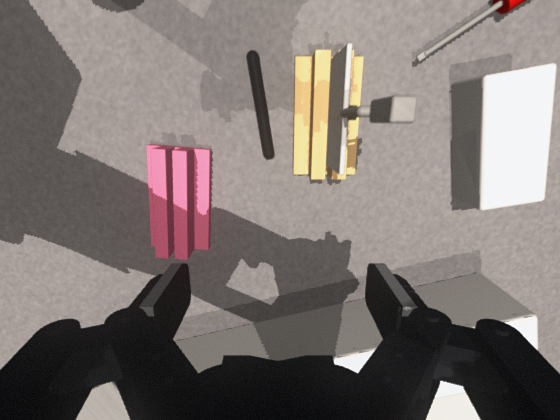

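Call:
servo_tool:
  moves:
    - {"xyz": [39,-20,0],"roll": 0,"gripper": 1}
    - {"xyz": [39,-20,0],"roll": 0,"gripper": 1}
    - {"xyz": [0,0,0],"roll": 0,"gripper": 1}

```text
t: 2.75
ee_pos: [0.593, -0.2541, 0.2478]
eef_rot: [0.996, -0.091, -0.0, -0.0]
force: [-0.9, 0.1, -0.4]
opening: 0.0853
```

```bash
python3 - <<'E'
from h import *
im=bot.capture("wrist")
o=bot.get_obs();print(o["t"],o["ee_pos"],o["eef_rot"],o["joint_velocities"].max())
c=bot.calibration("wrist")
p=proj(c,[[.6006,-.2104,.184]])[0];print(p)
x,y=map(int,p)
cv2.imwrite("pics/w2.png",im)
x0=max(0,x-60);y0=max(0,y-60)
print(x0,y0);cv2.imwrite("pics/w2c.png",cv2.resize(im[y0:y0+110,x0:x0+140],None,fx=5,fy=5,interpolation=cv2.INTER_CUBIC))
E
```

```text
2.8 [ 0.59176204 -0.25456275  0.24770011] [ 9.95880222e-01 -9.06768178e-02 -5.44756746e-04  2.75948396e-05] 0.03177643972956231
[276.81091176 168.27924212]
216 108
```

View pics/w2.png

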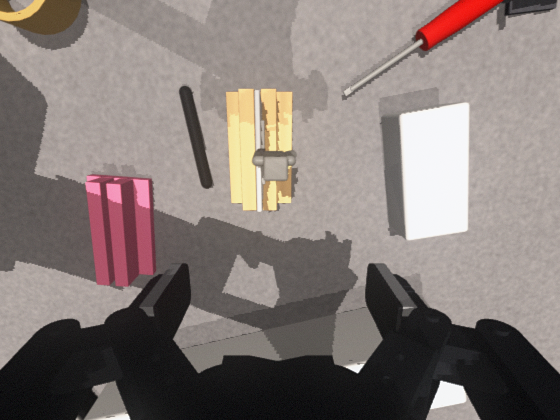

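View pics/w2c.png

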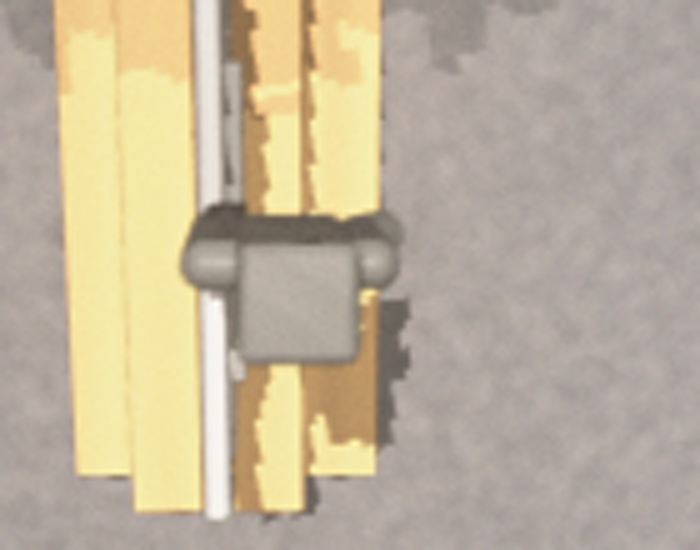

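Call:
servo_tool:
  moves:
    - {"xyz": [0,-25,0],"roll": 0,"gripper": 1}
    - {"xyz": [0,-20,0],"roll": 0,"gripper": 1}
    - {"xyz": [0,0,0],"roll": 0,"gripper": 1}
    - {"xyz": [0,0,30],"roll": 0,"gripper": 1}
    - {"xyz": [0,0,30],"roll": 0,"gripper": 1}
    - {"xyz": [0,0,20],"roll": 0,"gripper": 1}
    - {"xyz": [0,0,0],"roll": 0,"gripper": 1}

```text
t: 3.68
ee_pos: [0.599, -0.2092, 0.1666]
eef_rot: [0.996, -0.09, -0.002, -0.001]
force: [0.3, 0.4, 0.3]
opening: 0.0854
```

```bash
python3 - <<'E'
from h import *
im=bot.capture("wrist")
o=bot.get_obs();print(o["t"],o["ee_pos"],o["eef_rot"])
cv2.imwrite("pics/w3.png",im)
E
```

```text
3.725 [ 0.59990828 -0.20964939  0.16816071] [ 9.95954504e-01 -8.98581044e-02 -3.66816928e-04 -1.14634972e-04]
```

View pics/w3.png

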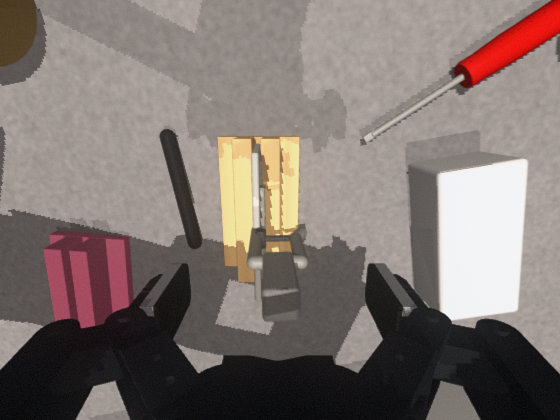

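Call:
servo_tool:
  moves:
    - {"xyz": [0,0,0],"roll": 0,"gripper": 0}
    - {"xyz": [0,0,0],"roll": 0,"gripper": 0}
    - {"xyz": [0,0,0],"roll": 0,"gripper": 0}
    - {"xyz": [0,0,0],"roll": 0,"gripper": 0}
    - {"xyz": [0,0,0],"roll": 0,"gripper": 0}
    - {"xyz": [0,0,0],"roll": 0,"gripper": 0}
  newtons: 80

```text
t: 4.47
ee_pos: [0.5988, -0.2093, 0.1691]
eef_rot: [0.996, -0.09, -0.002, -0.0]
force: [-5.4, 2.4, 9.0]
opening: 0.0148
```

```bash
python3 - <<'E'
from h import *
im=bot.capture("wrist")
o=bot.get_obs();print(o["t"],o["ee_pos"],o["eef_rot"],o["opening"],o["force"],o["torque"])
cv2.imwrite("pics/w4.png",im)
E
```

```text
4.525 [ 0.59882484 -0.20934093  0.16912764] [ 9.95977478e-01 -8.95875637e-02 -1.71149695e-03 -5.63585383e-05] 0.014978157155470635 [-5.36999669  0.8572468   8.01648945] [0.36221839 1.97006774 0.00522725]
```

View pics/w4.png

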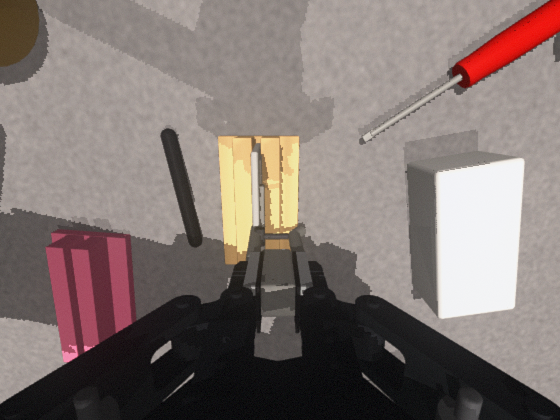

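Call:
servo_tool:
  moves:
    - {"xyz": [0,0,-4],"roll": 0,"gripper": 0}
    - {"xyz": [0,0,-6],"roll": 0,"gripper": 0}
    - {"xyz": [0,0,-10],"roll": 0,"gripper": 0}
    - {"xyz": [0,0,-15],"roll": 0,"gripper": 0}
    - {"xyz": [0,0,-20],"roll": 0,"gripper": 0}
    - {"xyz": [0,0,-20],"roll": 0,"gripper": 0}
    - {"xyz": [0,0,-17],"roll": 0,"gripper": 0}
    - {"xyz": [0,0,0],"roll": 0,"gripper": 0}

```text
t: 5.52
ee_pos: [0.6013, -0.2101, 0.2632]
eef_rot: [0.996, -0.09, 0.002, 0.001]
force: [0.5, -0.4, -2.0]
opening: 0.015
```

```bash
python3 - <<'E'
from h import *
im=bot.capture("wrist");s=bot.capture("scene")
o=bot.get_obs();print(o["t"],o["ee_pos"],o["eef_rot"],o["opening"],o["force"],o["torque"])
cv2.imwrite("pics/w5.png",im)
cv2.imwrite("pics/s5.png",cv2.resize(s[100:290,110:310],None,fx=3,fy=3))
E
```

```text
5.625 [ 0.6000385  -0.20943782  0.26020793] [ 9.95964540e-01 -8.97476141e-02  3.53853074e-05 -2.11503268e-05] 0.014523619719923029 [-0.20389165  0.35688415 -2.21194045] [ 0.00016939 -0.00824929  0.03266646]
```

View pics/w5.png

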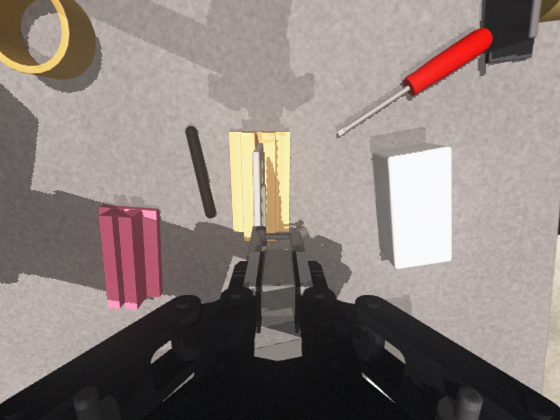

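View pics/s5.png

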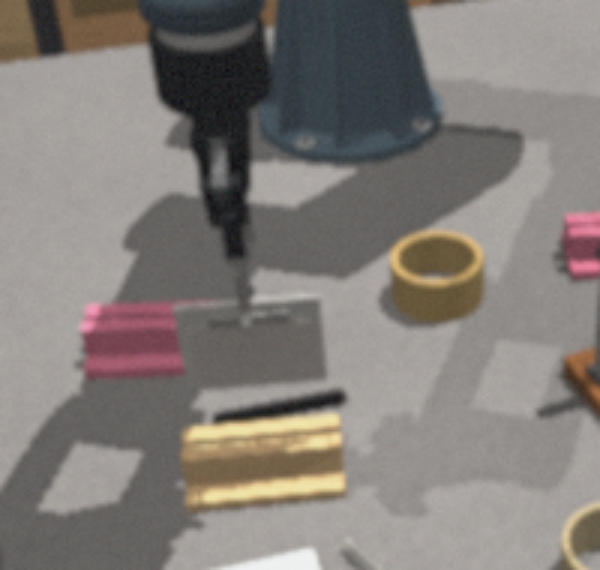

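Call:
servo_tool:
  moves:
    - {"xyz": [0,0,0],"roll": -9.2,"gripper": 0}
    - {"xyz": [0,0,0],"roll": -9.2,"gripper": 0}
    - {"xyz": [-23,-31,0],"roll": 0,"gripper": 0}
    - {"xyz": [-23,-31,0],"roll": 0,"gripper": 0}
    - {"xyz": [-23,-31,0],"roll": 0,"gripper": 0}
    - {"xyz": [-23,-31,0],"roll": 0,"gripper": 0}
    - {"xyz": [0,0,0],"roll": 0,"gripper": 0}

```text
t: 6.5
ee_pos: [0.4896, -0.0977, 0.2591]
eef_rot: [0.997, 0.071, -0.001, -0.001]
force: [0.9, 0.2, -1.5]
opening: 0.0151
```

Call:
servo_tool:
  moves:
    - {"xyz": [7,-42,0],"roll": 0,"gripper": 0}
    - {"xyz": [7,-42,0],"roll": 0,"gripper": 0}
    - {"xyz": [7,-42,0],"roll": 0,"gripper": 0}
    - {"xyz": [7,-42,0],"roll": 0,"gripper": 0}
    - {"xyz": [7,-42,0],"roll": 0,"gripper": 0}
    - {"xyz": [0,0,0],"roll": 0,"gripper": 0}
    - {"xyz": [0,0,0],"roll": 0,"gripper": 0}

```text
t: 7.38
ee_pos: [0.4968, 0.1126, 0.2597]
eef_rot: [0.997, 0.071, -0.0, 0.0]
force: [-0.1, -0.6, -1.8]
opening: 0.0146
```

```bash
python3 - <<'E'
from h import *
im=bot.capture("wrist")
o=bot.get_obs();print(o["t"],o["ee_pos"],o["eef_rot"],o["opening"],o["force"],o["torque"])
cv2.imwrite("pics/w6.png",im)
c=bot.calibration("wrist")
print(proj(c,[[0.54313076, 0.32528935, 0.1616],[0.57500107, 0.10283807, 0.1616],[.5585,.2133,.1616]]))
E
```

```text
7.425 [0.49682861 0.11220644 0.25979657] [ 9.97526764e-01  7.02861178e-02 -3.96699747e-04  2.42681837e-04] 0.015005413744325059 [ 0.7085407  -0.18038418 -2.40262049] [-0.01680086 -0.06061515  0.01524334]
[[ 404.78263782 -112.87108456]
 [ 370.57986749  242.11829033]
 [ 383.93414507   93.55201603]]
```

View pics/w6.png

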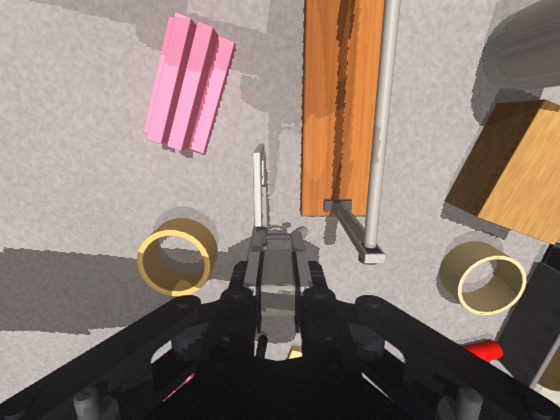

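```bash
cat > barfit.py <<'E'
from h import *
from scipy.optimize import least_squares
def edges(im,c,p0,p1,n=40,w=12,rlo=0,rhi=410,show=False):
    """sub-pixel bar edges: scan perpendicular to predicted line, find gray bar segment"""
    P=np.linspace(p0,p1,n);d=(p1-p0)/np.linalg.norm(p1-p0);nn=np.array([-d[1],d[0]])
    if nn[0]<0: nn=-nn
    hsv=cv2.cvtColor(im,cv2.COLOR_BGR2HSV).astype(float)
    out=[]
    ts=np.arange(-w,w+.01,.25)
    for p in P:
        q=p+ts[:,None]*nn
        if q[:,1].min()<rlo or q[:,1].max()>rhi or q[:,0].min()<0 or q[:,0].max()>558: continue
        S=cv2.remap(hsv[...,1].astype(np.float32),q[:,0].astype(np.float32)[None],q[:,1].astype(np.float32)[None],cv2.INTER_LINEAR)[0]
        G=cv2.remap(cv2.cvtColor(im,cv2.COLOR_BGR2GRAY).astype(np.float32),q[:,0].astype(np.float32)[None],q[:,1].astype(np.float32)[None],cv2.INTER_LINEAR)[0]
        out.append((p,ts,S,G,nn))
    return out
E
python3 - <<'E'
from barfit import *
im=cv2.imread("pics/w6.png");c=bot.calibration("wrist")
p=proj(c,[[0.55, 0.27, 0.1616],[0.57500107, 0.10283807, 0.1616]])
for (p_,ts,S,G,nn) in edges(im,c,p[0],p[1],n=8): 
    print(p_.round(1)); print(S[::4].astype(int));print(G[::4].astype(int))
cv2.imwrite("pics/w6c.png",cv2.resize(im[0:270,240:420],None,fx=3,fy=2.2,interpolation=cv2.INTER_CUBIC))
E
```

```text
[389.4  32.6]
[172 172 174 170 123  52  28  27  26  25  24  22  17  12  17  21  23  24
  24  25  23  22  22  22  21]
[161 159 156 145 119 104 127 150 167 181 192 204 220 228 221 211 203 195
 181 171 179 191 192 191 193]
[386.2  67.5]
[171 172 174 170 132  59  32  27  25  26  25  22  19  14  17  21  22  23
  25  23  22  21  21  20  20]
[159 160 158 150 123 103 126 150 169 182 193 205 219 227 221 212 200 190
 176 169 190 194 194 192 188]
[383.1 102.5]
[171 172 172 173 143  60  33  27  26  26  26  21  18  18  20  23  21  24
  26  25  20  20  21  20  22]
[157 161 158 153 128 103 126 151 170 182 191 204 218 224 219 206 200 188
 171 170 185 185 182 181 178]
[380.  137.4]
[171 171 172 172 149  66  32  31  28  27  28  23  20  19  22  22  23  26
  27  26  20  20  21  23  22]
[152 151 154 160 129  92 112 132 147 160 168 203 221 221 214 204 194 181
 165 179 185 184 188 190 190]
[376.8 172.3]
[171 169 170 171 150  68  34  29  29  26  25  22  21  20  21  21  23  27
  26  22  22  21  23  21  21]
[152 150 153 158 130 106 124 149 170 183 194 208 220 218 210 203 193 175
 170 181 184 184 184 187 187]
[373.7 207.2]
[166 168 170 170 147  69  32  27  27  24  22  21  20  21  21  20  21  25
  21  21  20  19  21  23  22]
[163 162 159 155 128 109 124 148 168 184 197 210 218 216 209 200 188 171
 179 186 189 187 187 188 189]
[370.6 242.1]
[24 25 28 28 31 31 26 22 21 23 22 19 18 19 19 19 20 21 19 18 18 18 17 17
 19]
[ 96  98  88  78  73  88 115 145 170 186 197 210 216 211 204 196 180 160
 165 179 186 190 192 194 193]
```

Call:
servo_tool:
  moves:
    - {"xyz": [0,-46,0],"roll": 0,"gripper": 0}
    - {"xyz": [0,-46,0],"roll": 0,"gripper": 0}
    - {"xyz": [25,0,0],"roll": 0,"gripper": 0}
    - {"xyz": [25,0,0],"roll": 0,"gripper": 0}
    - {"xyz": [15,0,0],"roll": 0,"gripper": 0}
    - {"xyz": [5,0,0],"roll": 0,"gripper": 0}
    - {"xyz": [0,0,0],"roll": 0,"gripper": 0}
    - {"xyz": [0,0,0],"roll": 0,"gripper": 0}

```text
t: 8.43
ee_pos: [0.5525, 0.2137, 0.2602]
eef_rot: [0.998, 0.07, -0.0, 0.0]
force: [0.2, 1.0, -2.5]
opening: 0.0142
```

```bash
python3 - <<'E'
from h import *
im=bot.capture("wrist");s=bot.capture("scene");t=bot.capture("top")
o=bot.get_obs();print(o["t"],o["ee_pos"],o["eef_rot"],o["opening"],o["force"],o["torque"])
cv2.imwrite("pics/w7.png",im)
c=bot.calibration("wrist")
print(proj(c,[[0.54313076, 0.32528935, 0.1616],[0.57500107, 0.10283807, 0.1616],[.5588,.2133,.1616]]))
cv2.imwrite("pics/s7.png",cv2.resize(s[110:250,270:430],None,fx=4.2,fy=4.2,interpolation=cv2.INTER_CUBIC))
cv2.imwrite("pics/t7.png",cv2.resize(t[170:300,80:300],None,fx=3.6,fy=3.6,interpolation=cv2.INTER_CUBIC))
E
```

```text
8.575 [0.55260828 0.21401397 0.26048659] [ 9.97502680e-01  7.06285984e-02  7.33486327e-05 -2.89509160e-06] 0.015083112099188242 [-0.02433304  0.10669254 -3.02101145] [ 0.01080324  0.01688912 -0.01536929]
[[285.06285667  62.06001956]
 [283.35892648 337.82702108]
 [283.61685991 219.89923082]]
```

View pics/w7.png

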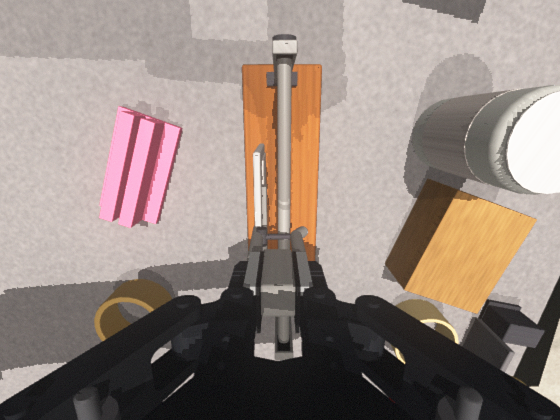

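View pics/s7.png

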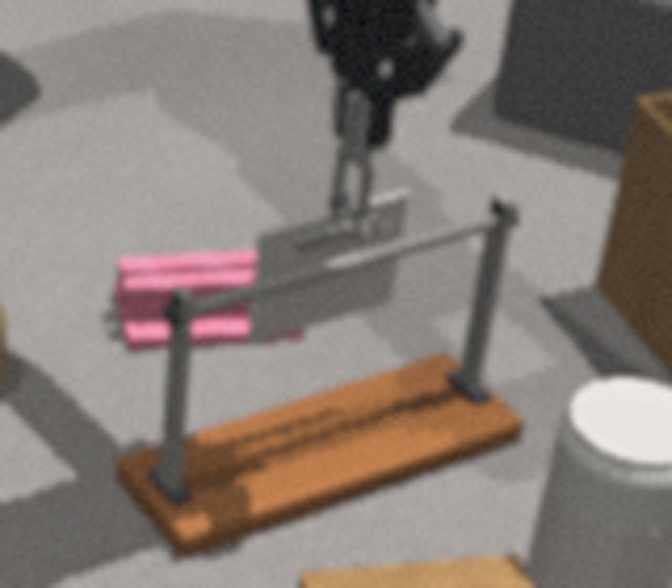

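View pics/t7.png

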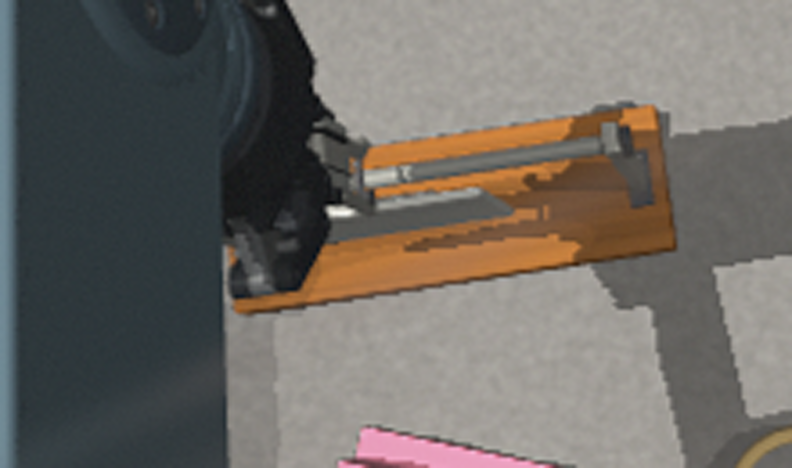

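Call:
servo_tool:
  moves:
    - {"xyz": [6,0,0],"roll": 0,"gripper": 0}
    - {"xyz": [0,0,0],"roll": 0,"gripper": 0}
    - {"xyz": [0,0,0],"roll": 0,"gripper": 0}

```text
t: 8.95
ee_pos: [0.5589, 0.2149, 0.2602]
eef_rot: [0.997, 0.071, -0.0, 0.0]
force: [0.2, -0.2, -2.3]
opening: 0.015
```

```bash
python3 - <<'E'
from h import *
im=bot.capture("wrist")
o=bot.get_obs();print(o["t"],o["ee_pos"],o["eef_rot"],o["force"],o["torque"])
c=bot.calibration("wrist")
M=R.from_quat(o["eef_rot"]).as_matrix();T=o["ee_pos"]
def tk(x,y,z): # ticket->world: tool x = ticket x
    return T+M[:,0]*x-M[:,1]*y+np.array([0,0,z-.157])
for n,p in [("plate far -13",tk(-.013,.055,.085)),("plate near",tk(-.013,.02,.085)),("edge-15.5",tk(-.0155,.055,.085)),("edge-10.5",tk(-.0105,.055,.085)),("nose",tk(.013,0,.12)),("crown L",tk(-.013,0,.126))]: print(n,proj(c,p)[0].round(1))
bp=[[0.54313076, 0.32528935, 0.1616],[.5588-.14*.05,.2133+.05*.99,.1616]]
print("bar",proj(c,bp).round(1))
print("bar x in ticket", [(np.array(b)-T)@M[:,0]*1000 for b in bp])
cv2.imwrite("pics/w8.png",cv2.resize(im[40:270,220:340],None,fx=4,fy=2.6*1,interpolation=cv2.INTER_CUBIC))
print(bot.get_obs()["t"])
E
```

```text
9.0 [0.55881794 0.21497558 0.26019745] [ 9.97498910e-01  7.06817384e-02 -1.26240253e-04  7.30169296e-06] [-0.06044261 -0.42973453 -2.63703804] [ 0.01556909 -0.06591977 -0.02532804]
plate far -13 [255.7 150.3]
plate near [256.7 202.4]
edge-15.5 [251.8 150.3]
edge-10.5 [259.5 150.3]
nose [297.5 250.7]
crown L [252.7 255.1]
bar [[275.9  62.1]
 [275.7 156. ]]
bar x in ticket [np.float64(0.04983045446506392), np.float64(-0.17916903848178295)]
9.0
```

View pics/w8.png

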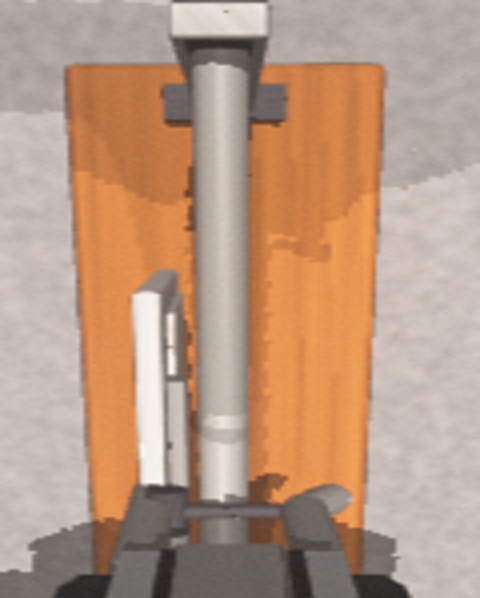

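Call:
servo_tool:
  moves:
    - {"xyz": [0,0,10],"roll": 0,"gripper": 0}
    - {"xyz": [0,0,10],"roll": 0,"gripper": 0}
    - {"xyz": [0,0,5],"roll": 0,"gripper": 0}
    - {"xyz": [0,0,0],"roll": 0,"gripper": 0}

```text
t: 9.5
ee_pos: [0.5585, 0.2148, 0.2344]
eef_rot: [0.998, 0.071, -0.001, 0.0]
force: [0.0, -0.4, -2.0]
opening: 0.0144
```

Call:
servo_tool:
  moves:
    - {"xyz": [0,0,3],"roll": 0,"gripper": 0}
    - {"xyz": [0,0,3],"roll": 0,"gripper": 0}
    - {"xyz": [0,0,0],"roll": 0,"gripper": 0}

```text
t: 9.88
ee_pos: [0.5589, 0.2149, 0.2293]
eef_rot: [0.998, 0.071, 0.0, -0.0]
force: [-1.3, 0.2, -1.6]
opening: 0.0149
```

Call:
servo_tool:
  moves:
    - {"xyz": [0,0,3],"roll": 0,"gripper": 0}
    - {"xyz": [0,0,3],"roll": 0,"gripper": 0}
    - {"xyz": [0,0,0],"roll": 0,"gripper": 0}

```text
t: 10.25
ee_pos: [0.5591, 0.215, 0.2248]
eef_rot: [0.997, 0.071, 0.001, -0.0]
force: [-3.7, -0.9, 7.1]
opening: 0.0146
```

Call:
servo_tool:
  moves:
    - {"xyz": [0,0,2],"roll": 0,"gripper": 0}
    - {"xyz": [0,0,2],"roll": 0,"gripper": 0}
    - {"xyz": [0,0,0],"roll": 0,"gripper": 0}

```text
t: 10.62
ee_pos: [0.5597, 0.2151, 0.2221]
eef_rot: [0.997, 0.071, 0.002, -0.0]
force: [-4.0, -0.5, 11.8]
opening: 0.0149
```

```bash
python3 - <<'E'
from h import *
im=bot.capture("wrist")
o=bot.get_obs();print(o["t"],o["ee_pos"],o["eef_rot"],o["force"],o["torque"])
s=bot.capture("scene")
cv2.imwrite("pics/w9.png",cv2.resize(im[40:330,200:360],None,fx=4,fy=2,interpolation=cv2.INTER_CUBIC))
cv2.imwrite("pics/s9.png",cv2.resize(s[130:230,300:400],None,fx=6,fy=6,interpolation=cv2.INTER_CUBIC))
E
```

```text
10.675 [0.55973495 0.21509363 0.22215629] [ 9.97495712e-01  7.07098260e-02  1.55486490e-03 -8.86583607e-05] [-4.70906887 -0.32068436 11.6113078 ] [-0.24376444  0.86317789  0.00088774]
```

View pics/w9.png

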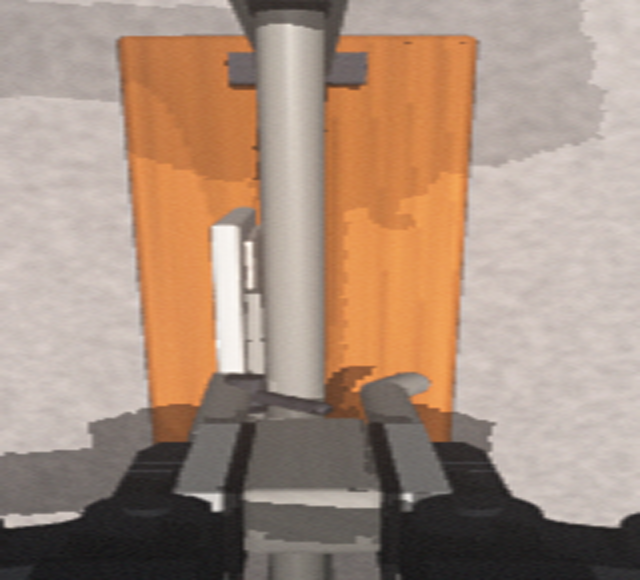

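View pics/s9.png

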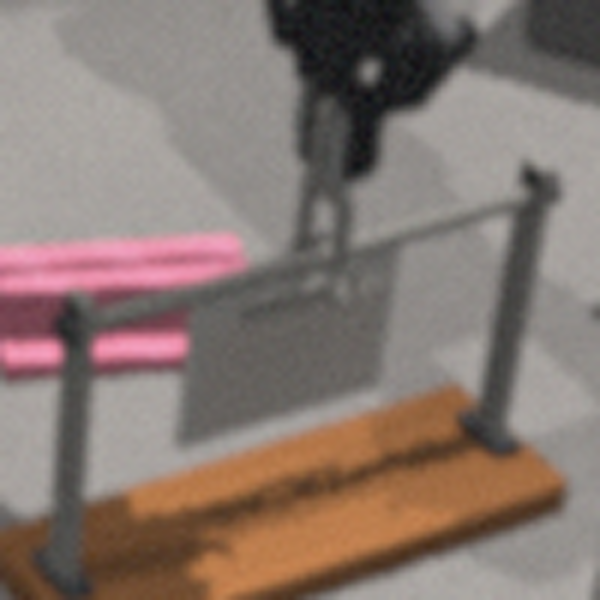

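Call:
servo_tool:
  moves:
    - {"xyz": [-1.5,0,2],"roll": 0,"gripper": 0}
    - {"xyz": [0,0,2],"roll": 0,"gripper": 0}
    - {"xyz": [0,0,0],"roll": 0,"gripper": 0}

```text
t: 11.1
ee_pos: [0.5569, 0.2148, 0.2164]
eef_rot: [0.997, 0.071, -0.0, -0.0]
force: [-3.7, -1.5, 5.0]
opening: 0.0149
```

Call:
servo_tool:
  moves:
    - {"xyz": [0,0,2],"roll": 0,"gripper": 0}
    - {"xyz": [0,0,2],"roll": 0,"gripper": 0}
    - {"xyz": [0,0,0],"roll": 0,"gripper": 0}

```text
t: 11.48
ee_pos: [0.5566, 0.2147, 0.2113]
eef_rot: [0.997, 0.071, -0.001, 0.0]
force: [-5.6, -0.7, 3.1]
opening: 0.0146
```

Call:
servo_tool:
  moves:
    - {"xyz": [0,0,2],"roll": 0,"gripper": 0}
    - {"xyz": [0,0,2],"roll": 0,"gripper": 0}
    - {"xyz": [0,0,0],"roll": 0,"gripper": 0}

```text
t: 11.85
ee_pos: [0.5566, 0.2146, 0.2063]
eef_rot: [0.998, 0.071, -0.001, 0.0]
force: [-5.3, -0.6, 0.1]
opening: 0.0149
```

Call:
servo_tool:
  moves:
    - {"xyz": [0,0,2],"roll": 0,"gripper": 0}
    - {"xyz": [0,0,2],"roll": 0,"gripper": 0}
    - {"xyz": [0,0,0],"roll": 0,"gripper": 0}

```text
t: 12.22
ee_pos: [0.5563, 0.2145, 0.2019]
eef_rot: [0.998, 0.071, -0.002, 0.0]
force: [-5.4, -1.1, -3.2]
opening: 0.0144
```

```bash
python3 - <<'E'
from h import *
im=bot.capture("wrist")
o=bot.get_obs();print(o["t"],o["ee_pos"],o["eef_rot"],o["force"],o["torque"])
s=bot.capture("scene")
cv2.imwrite("pics/w10.png",cv2.resize(im[40:330,200:360],None,fx=4,fy=2,interpolation=cv2.INTER_CUBIC))
cv2.imwrite("pics/s10.png",cv2.resize(s[130:230,300:400],None,fx=6,fy=6,interpolation=cv2.INTER_CUBIC))
E
```

```text
12.275 [0.55624542 0.21452659 0.20184293] [ 9.97501253e-01  7.06294789e-02 -1.64450821e-03  1.49614454e-04] [-5.14640644  0.37080505 -2.1819688 ] [-0.17160507  1.09839962 -0.01353617]
```

View pics/w10.png

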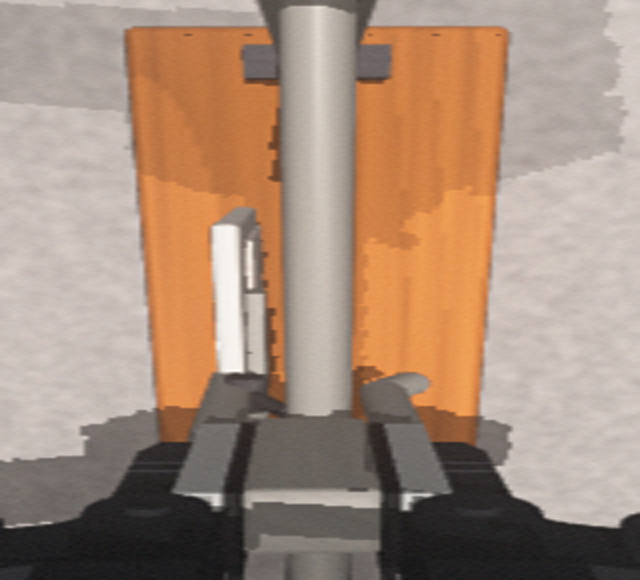

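View pics/s10.png

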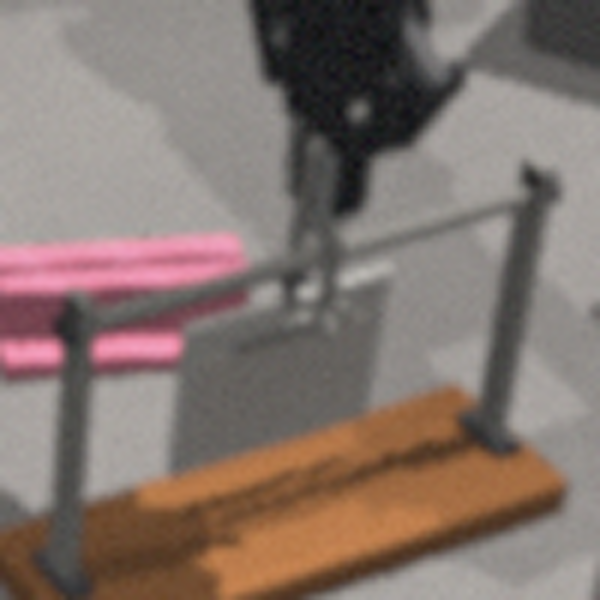

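Call:
servo_tool:
  moves:
    - {"xyz": [1,0,1],"roll": 0,"gripper": 0}
    - {"xyz": [0,0,1],"roll": 0,"gripper": 0}
    - {"xyz": [0,0,0],"roll": 0,"gripper": 0}

```text
t: 12.7
ee_pos: [0.5593, 0.2149, 0.2015]
eef_rot: [0.998, 0.071, 0.001, -0.0]
force: [0.8, -0.2, -1.8]
opening: 0.0147
```

Call:
servo_tool:
  moves:
    - {"xyz": [0,0,1],"roll": 0,"gripper": 0}
    - {"xyz": [0,0,1],"roll": 0,"gripper": 0}
    - {"xyz": [0,0,0],"roll": 0,"gripper": 0}

```text
t: 13.08
ee_pos: [0.5584, 0.2149, 0.1993]
eef_rot: [0.998, 0.071, 0.0, -0.0]
force: [-0.2, 0.4, -2.6]
opening: 0.0149
```

Call:
servo_tool:
  moves:
    - {"xyz": [0,0,1],"roll": 0,"gripper": 0}
    - {"xyz": [0,0,1],"roll": 0,"gripper": 0}
    - {"xyz": [0,0,0],"roll": 0,"gripper": 0}

```text
t: 13.45
ee_pos: [0.5583, 0.2148, 0.1971]
eef_rot: [0.998, 0.071, -0.0, 0.0]
force: [-0.1, -0.1, -1.5]
opening: 0.0149
```

Call:
servo_tool:
  moves:
    - {"xyz": [0,0,1],"roll": 0,"gripper": 0}
    - {"xyz": [0,0,1],"roll": 0,"gripper": 0}
    - {"xyz": [0,0,0],"roll": 0,"gripper": 0}

```text
t: 13.82
ee_pos: [0.5585, 0.2149, 0.1958]
eef_rot: [0.998, 0.071, 0.0, -0.0]
force: [-2.3, 0.0, 2.3]
opening: 0.0149
```

```bash
python3 - <<'E'
from h import *
im=bot.capture("wrist")
o=bot.get_obs();print(o["t"],o["ee_pos"],o["eef_rot"],o["force"],o["torque"])
s=bot.capture("scene")
cv2.imwrite("pics/w11.png",cv2.resize(im[40:330,200:360],None,fx=4,fy=2,interpolation=cv2.INTER_CUBIC))
cv2.imwrite("pics/s11.png",cv2.resize(s[130:230,300:400],None,fx=6,fy=6,interpolation=cv2.INTER_CUBIC))
E
```

```text
13.875 [0.55854438 0.21489672 0.19576523] [ 9.97500154e-01  7.06638160e-02  2.58780243e-04 -2.03710927e-05] [-1.52646325 -0.27769864  2.91220979] [-0.04146107  0.23554016 -0.00651278]
```

View pics/w11.png

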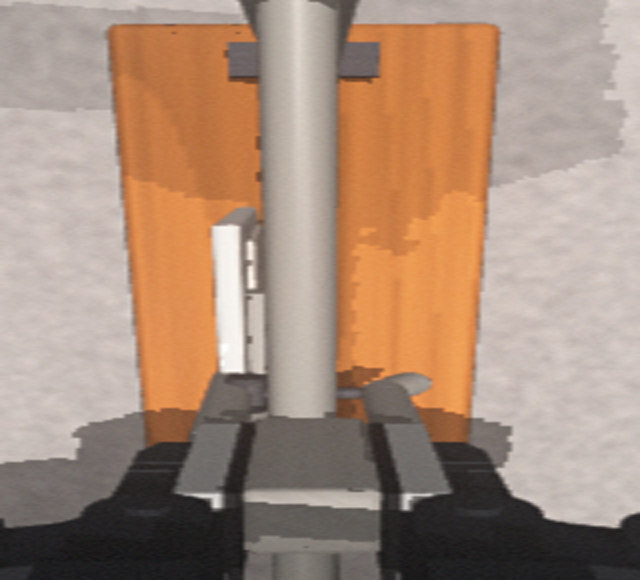

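View pics/s11.png

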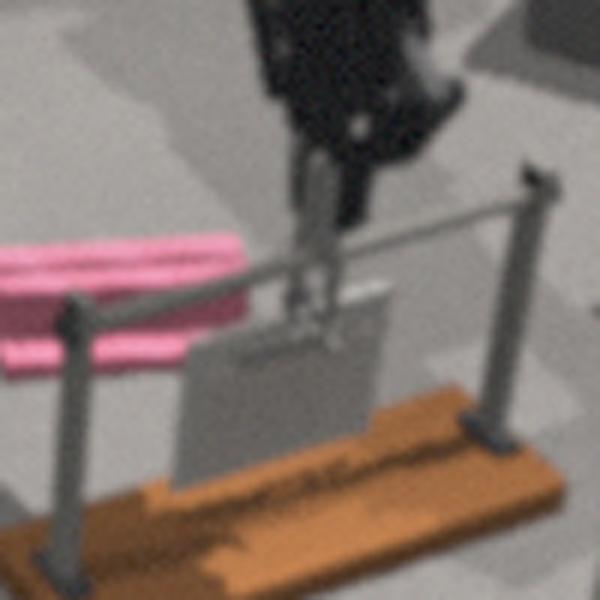

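Call:
servo_tool:
  moves:
    - {"xyz": [0,0,-4],"roll": 0,"gripper": 0}
    - {"xyz": [0,0,-4],"roll": 0,"gripper": 0}
    - {"xyz": [0,0,-4],"roll": 0,"gripper": 0}
    - {"xyz": [0,0,-3],"roll": 0,"gripper": 0}
    - {"xyz": [0,0,0],"roll": 0,"gripper": 0}

```text
t: 14.55
ee_pos: [0.5586, 0.2149, 0.2106]
eef_rot: [0.998, 0.071, 0.0, -0.0]
force: [-0.9, 0.6, -1.8]
opening: 0.0148
```

Call:
servo_tool:
  moves:
    - {"xyz": [0,0,-1.5],"roll": 0,"gripper": 0}
    - {"xyz": [0,0,-1.5],"roll": 0,"gripper": 0}
    - {"xyz": [0,0,0],"roll": 0,"gripper": 0}

```text
t: 14.92
ee_pos: [0.5585, 0.2149, 0.2134]
eef_rot: [0.998, 0.071, 0.0, -0.0]
force: [0.2, 0.5, -2.3]
opening: 0.0147
```

Call:
servo_tool:
  moves:
    - {"xyz": [0,0,-1],"roll": 0,"gripper": 0}
    - {"xyz": [0,0,-1],"roll": 0,"gripper": 0}
    - {"xyz": [0,0,0],"roll": 0,"gripper": 0}

```text
t: 15.3
ee_pos: [0.5584, 0.2149, 0.2154]
eef_rot: [0.998, 0.071, -0.0, -0.0]
force: [0.7, 0.2, -1.2]
opening: 0.0147
```

Call:
servo_tool:
  moves:
    - {"xyz": [0,0,-1],"roll": 0,"gripper": 0}
    - {"xyz": [0,0,-1],"roll": 0,"gripper": 0}
    - {"xyz": [0,0,0],"roll": 0,"gripper": 0}

```text
t: 15.68
ee_pos: [0.5583, 0.2148, 0.2171]
eef_rot: [0.998, 0.071, -0.0, 0.0]
force: [0.3, 0.6, -3.6]
opening: 0.0148
```

Call:
servo_tool:
  moves:
    - {"xyz": [0,0,-1],"roll": 0,"gripper": 0}
    - {"xyz": [0,0,-1],"roll": 0,"gripper": 0}
    - {"xyz": [0,0,0],"roll": 0,"gripper": 0}

```text
t: 16.05
ee_pos: [0.5583, 0.2148, 0.2194]
eef_rot: [0.998, 0.071, -0.0, 0.0]
force: [0.3, -0.4, -4.3]
opening: 0.0148
```

Call:
servo_tool:
  moves:
    - {"xyz": [0,0,-1],"roll": 0,"gripper": 0}
    - {"xyz": [0,0,0],"roll": 0,"gripper": 0}

```text
t: 16.3
ee_pos: [0.5583, 0.2149, 0.2204]
eef_rot: [0.998, 0.071, -0.0, -0.0]
force: [-0.0, -0.8, -4.8]
opening: 0.0148
```

Call:
servo_tool:
  moves:
    - {"xyz": [0,0,-1],"roll": 0,"gripper": 0}
    - {"xyz": [0,0,-1],"roll": 0,"gripper": 0}
    - {"xyz": [0,0,0],"roll": 0,"gripper": 0}

```text
t: 16.68
ee_pos: [0.5584, 0.2149, 0.2224]
eef_rot: [0.998, 0.071, -0.0, 0.0]
force: [0.0, -0.8, -3.8]
opening: 0.0146
```

Call:
servo_tool:
  moves:
    - {"xyz": [0,0,-1],"roll": 0,"gripper": 0}
    - {"xyz": [0,0,0],"roll": 0,"gripper": 0}

```text
t: 16.92
ee_pos: [0.5584, 0.2148, 0.2234]
eef_rot: [0.998, 0.071, -0.0, 0.0]
force: [0.1, 0.8, -3.8]
opening: 0.0151
```

Call:
servo_tool:
  moves:
    - {"xyz": [0,0,-1],"roll": 0,"gripper": 0}
    - {"xyz": [0,0,0],"roll": 0,"gripper": 0}

```text
t: 17.18
ee_pos: [0.5583, 0.2148, 0.2239]
eef_rot: [0.998, 0.071, -0.0, 0.0]
force: [0.8, 0.6, -8.1]
opening: 0.0146
```

Call:
servo_tool:
  moves:
    - {"xyz": [0,0,-1],"roll": 0,"gripper": 0}
    - {"xyz": [0,0,0],"roll": 0,"gripper": 0}

```text
t: 17.42
ee_pos: [0.5581, 0.2148, 0.2243]
eef_rot: [0.998, 0.071, -0.001, 0.0]
force: [3.1, 0.7, -13.0]
opening: 0.0147
```

Call:
servo_tool:
  moves:
    - {"xyz": [0,0,0],"roll": 0,"gripper": 0}
    - {"xyz": [0,0,0],"roll": 0,"gripper": 0}
    - {"xyz": [0,0,0],"roll": 0,"gripper": 0}
    - {"xyz": [0,0,0],"roll": 0,"gripper": 0}
    - {"xyz": [0,0,0],"roll": 0,"gripper": 0}

```text
t: 18.05
ee_pos: [0.5581, 0.2148, 0.2246]
eef_rot: [0.998, 0.071, -0.001, 0.0]
force: [3.8, 0.8, -21.3]
opening: 0.0149
```

```bash
python3 - <<'E'
from h import *
im=bot.capture("wrist")
o=bot.get_obs();print(o["t"],o["ee_pos"],o["eef_rot"],o["force"],o["torque"])
cv2.imwrite("pics/w12.png",cv2.resize(im[40:330,200:360],None,fx=4,fy=2,interpolation=cv2.INTER_CUBIC))
E
```

```text
18.1 [0.55805565 0.21478768 0.22465369] [ 9.97502130e-01  7.06345645e-02 -5.05401691e-04  6.36967457e-05] [  4.14227162   1.80866875 -20.11548732] [ 0.16723413 -0.97112945 -0.06127899]
```

View pics/w12.png

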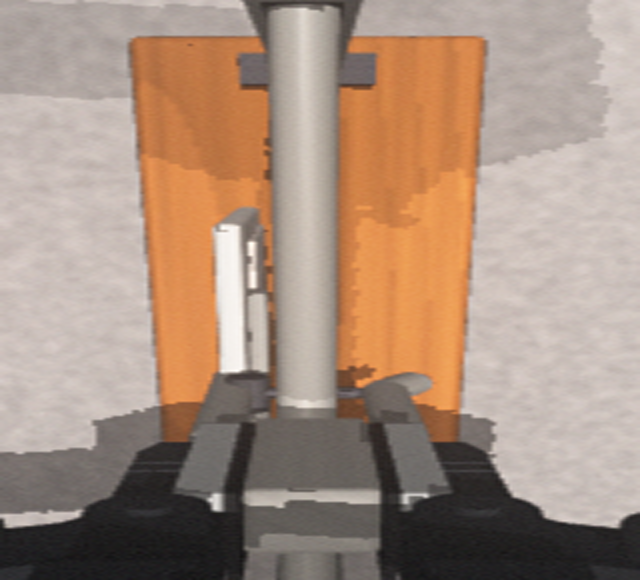

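Call:
servo_tool:
  moves:
    - {"xyz": [0,0,3],"roll": 0,"gripper": 0}
    - {"xyz": [0,0,4],"roll": 0,"gripper": 0}
    - {"xyz": [0,0,4],"roll": 0,"gripper": 0}
    - {"xyz": [0,0,3],"roll": 0,"gripper": 0}
    - {"xyz": [0,0,0],"roll": 0,"gripper": 0}

```text
t: 18.73
ee_pos: [0.5583, 0.2149, 0.2113]
eef_rot: [0.997, 0.071, -0.0, 0.0]
force: [-0.1, 0.6, -1.9]
opening: 0.0147
```

Call:
servo_tool:
  moves:
    - {"xyz": [0,0,2],"roll": 0,"gripper": 0}
    - {"xyz": [0,0,2],"roll": 0,"gripper": 0}
    - {"xyz": [0,0,0],"roll": 0,"gripper": 0}

```text
t: 19.1
ee_pos: [0.5582, 0.2148, 0.207]
eef_rot: [0.998, 0.071, -0.0, 0.0]
force: [-0.2, -0.3, -2.3]
opening: 0.0146
```

Call:
servo_tool:
  moves:
    - {"xyz": [0,0,1],"roll": 0,"gripper": 0}
    - {"xyz": [0,0,1],"roll": 0,"gripper": 0}
    - {"xyz": [0,0,0],"roll": 0,"gripper": 0}

```text
t: 19.48
ee_pos: [0.5583, 0.2148, 0.2052]
eef_rot: [0.998, 0.071, -0.0, 0.0]
force: [0.4, 0.6, -1.9]
opening: 0.0145
```

Call:
servo_tool:
  moves:
    - {"xyz": [0,0,1],"roll": 0,"gripper": 0}
    - {"xyz": [0,0,0],"roll": 0,"gripper": 0}

```text
t: 19.73
ee_pos: [0.5584, 0.2149, 0.2042]
eef_rot: [0.998, 0.071, -0.0, -0.0]
force: [-0.0, -0.9, -2.4]
opening: 0.0152
```

Call:
servo_tool:
  moves:
    - {"xyz": [0,0,1],"roll": 0,"gripper": 0}
    - {"xyz": [0,0,0],"roll": 0,"gripper": 0}

```text
t: 19.98
ee_pos: [0.5584, 0.2149, 0.2034]
eef_rot: [0.998, 0.071, 0.0, -0.0]
force: [-0.3, 0.4, -1.0]
opening: 0.0148
```

Call:
servo_tool:
  moves:
    - {"xyz": [0,0,1],"roll": 0,"gripper": 0}
    - {"xyz": [0,0,0],"roll": 0,"gripper": 0}

```text
t: 20.23
ee_pos: [0.5584, 0.2149, 0.2023]
eef_rot: [0.998, 0.071, 0.0, -0.0]
force: [-0.4, 0.2, -1.1]
opening: 0.014
```

Call:
servo_tool:
  moves:
    - {"xyz": [0,0,1],"roll": 0,"gripper": 0}
    - {"xyz": [0,0,0],"roll": 0,"gripper": 0}
    - {"xyz": [0,0,0],"roll": 0,"gripper": 0}

```text
t: 20.6
ee_pos: [0.5584, 0.2149, 0.2012]
eef_rot: [0.998, 0.071, 0.0, -0.0]
force: [0.7, 0.1, -2.0]
opening: 0.0147
```

```bash
python3 - <<'E'
from h import *
im=bot.capture("wrist")
o=bot.get_obs();print(o["t"],o["ee_pos"],o["eef_rot"],o["force"],o["torque"])
cv2.imwrite("pics/w13.png",cv2.resize(im[40:330,200:360],None,fx=4,fy=2,interpolation=cv2.INTER_CUBIC))
E
```

```text
20.65 [0.55838274 0.21484505 0.20122391] [ 9.97502448e-01  7.06319034e-02 -8.43029846e-06 -1.12325527e-05] [ 0.74175859  0.51129034 -1.31025359] [ 0.07914328 -0.0495965   0.03641521]
```

View pics/w13.png

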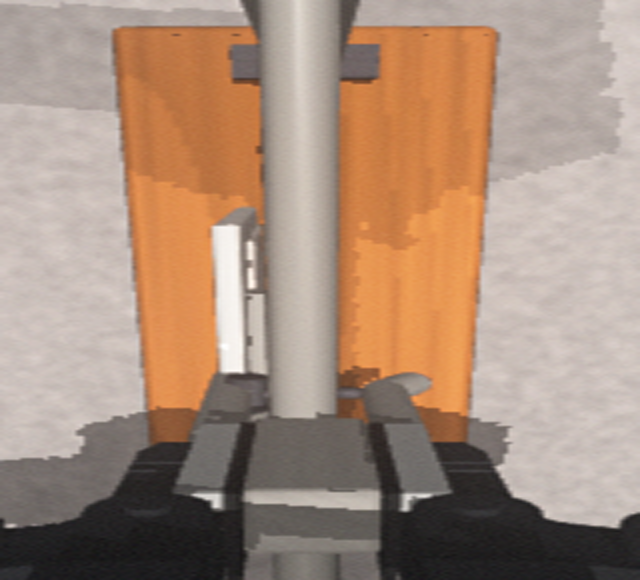

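Call:
servo_tool:
  moves:
    - {"xyz": [0,0,1],"roll": 0,"gripper": 0}
    - {"xyz": [0,0,1],"roll": 0,"gripper": 0}
    - {"xyz": [0,0,0],"roll": 0,"gripper": 0}

```text
t: 21.02
ee_pos: [0.5584, 0.2148, 0.1992]
eef_rot: [0.998, 0.071, -0.0, 0.0]
force: [-0.4, -0.5, -1.0]
opening: 0.0147
```

Call:
servo_tool:
  moves:
    - {"xyz": [0,0,1],"roll": 0,"gripper": 0}
    - {"xyz": [0,0,1],"roll": 0,"gripper": 0}
    - {"xyz": [0,0,0],"roll": 0,"gripper": 0}

```text
t: 21.4
ee_pos: [0.5584, 0.2148, 0.1972]
eef_rot: [0.998, 0.071, -0.0, 0.0]
force: [0.1, 0.6, -1.3]
opening: 0.0149
```

Call:
servo_tool:
  moves:
    - {"xyz": [0,0,1],"roll": 0,"gripper": 0}
    - {"xyz": [0,0,0],"roll": 0,"gripper": 0}
    - {"xyz": [0,0,0],"roll": 0,"gripper": 0}

```text
t: 21.78
ee_pos: [0.5583, 0.2148, 0.1962]
eef_rot: [0.997, 0.071, -0.0, 0.0]
force: [0.1, 0.1, -1.4]
opening: 0.0148
```

Call:
servo_tool:
  moves:
    - {"xyz": [0,0,1],"roll": 0,"gripper": 0}
    - {"xyz": [0,0,0],"roll": 0,"gripper": 0}
    - {"xyz": [0,0,0],"roll": 0,"gripper": 0}

```text
t: 22.15
ee_pos: [0.5585, 0.2149, 0.1957]
eef_rot: [0.997, 0.071, 0.0, -0.0]
force: [-1.9, -0.7, 2.3]
opening: 0.015
```

Call:
servo_tool:
  moves:
    - {"xyz": [0,0,0],"roll": 0,"gripper": 0.25}
    - {"xyz": [0,0,0],"roll": 0,"gripper": 0.3}
    - {"xyz": [0,0,0],"roll": 0,"gripper": 0.4}
    - {"xyz": [0,0,0],"roll": 0,"gripper": 0.6}
    - {"xyz": [0,0,0],"roll": 0,"gripper": 1}
    - {"xyz": [0,0,0],"roll": 0,"gripper": 1}
    - {"xyz": [0,0,0],"roll": 0,"gripper": 1}
    - {"xyz": [0,0,0],"roll": 0,"gripper": 1}
  newtons: 20

```text
t: 23.15
ee_pos: [0.5584, 0.2149, 0.1953]
eef_rot: [0.998, 0.071, -0.0, -0.0]
force: [0.2, 0.2, -0.8]
opening: 0.0852
```

```bash
python3 - <<'E'
from h import *
im=bot.capture("wrist")
o=bot.get_obs();print(o["t"],o["ee_pos"],o["force"],o["opening"])
cv2.imwrite("pics/w14.png",im)
E
```

```text
23.2 [0.55838349 0.21486023 0.19530343] [ 0.03766014 -0.19274886 -0.30517459] 0.08562574369273175
```

View pics/w14.png

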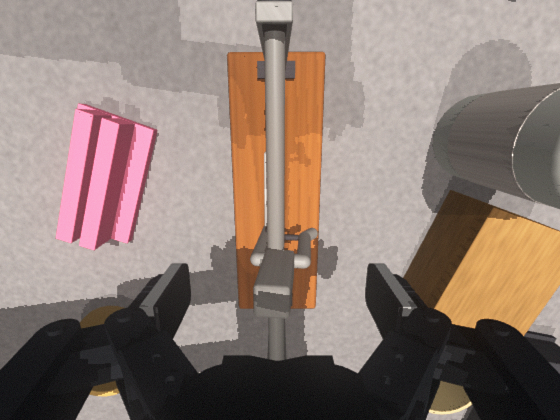

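Released; the post (270,285) stands free between the open jaws and the plate has settled with a slight tilt on the bar. Retreating straight up.

Call:
servo_tool:
  moves:
    - {"xyz": [0,0,-15],"roll": 0,"gripper": 1}
    - {"xyz": [0,0,-25],"roll": 0,"gripper": 1}
    - {"xyz": [0,0,-30],"roll": 0,"gripper": 1}
    - {"xyz": [0,0,-30],"roll": 0,"gripper": 1}
    - {"xyz": [-30,0,0],"roll": 0,"gripper": 1}
    - {"xyz": [-40,0,0],"roll": 0,"gripper": 1}
    - {"xyz": [-30,0,0],"roll": 0,"gripper": 1}
    - {"xyz": [0,0,0],"roll": 0,"gripper": 1}

```text
t: 24.2
ee_pos: [0.4583, 0.2009, 0.2968]
eef_rot: [0.997, 0.071, 0.001, -0.0]
force: [0.6, 0.4, -0.2]
opening: 0.0854
```

```bash
python3 - <<'E'
from h import *
im=bot.capture("wrist");s=bot.capture("scene");s2=bot.capture("scene")
o=bot.get_obs();print(o["t"],o["ee_pos"],o["force"],o["opening"])
print("sway",cv2.absdiff(s,s2)[130:250,290:410].mean(),cv2.absdiff(s,s2).mean())
cv2.imwrite("pics/w15.png",im)
cv2.imwrite("pics/s15.png",cv2.resize(s2[140:250,290:410],None,fx=5.4,fy=5.4,interpolation=cv2.INTER_CUBIC))
E
```

```text
24.35 [0.46030428 0.20083526 0.2962727 ] [-0.51233139  0.25670071  0.63349245] 0.0856803543081597
sway 2.143125 2.336863662131519
```

View pics/w15.png

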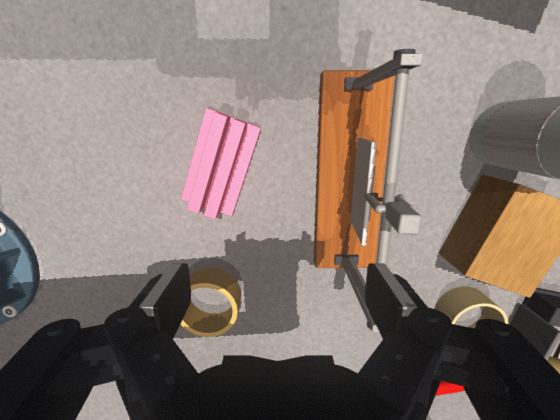

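View pics/s15.png

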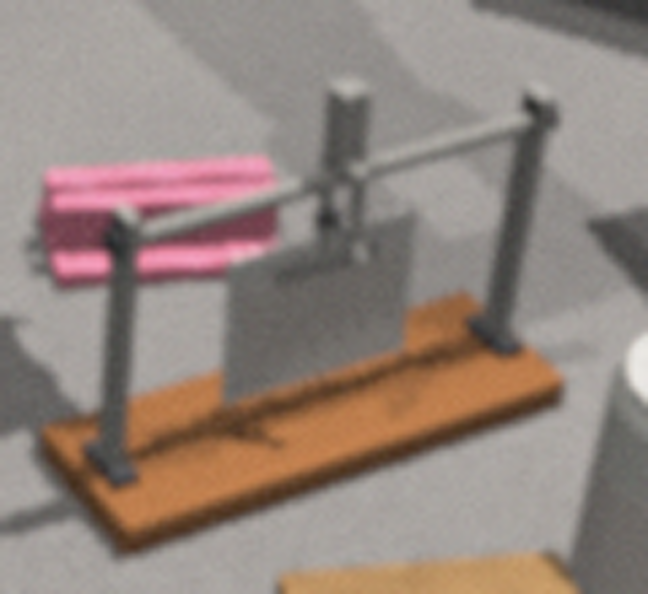

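Call:
servo_tool:
  moves:
    - {"xyz": [0,0,0],"roll": 0,"gripper": 1}
    - {"xyz": [0,0,0],"roll": 0,"gripper": 1}
    - {"xyz": [0,0,0],"roll": 0,"gripper": 1}
    - {"xyz": [0,0,0],"roll": 0,"gripper": 1}
    - {"xyz": [0,0,0],"roll": 0,"gripper": 1}
    - {"xyz": [0,0,0],"roll": 0,"gripper": 1}
    - {"xyz": [0,0,0],"roll": 0,"gripper": 1}
    - {"xyz": [0,0,0],"roll": 0,"gripper": 1}

```text
t: 25.35
ee_pos: [0.4594, 0.2008, 0.2953]
eef_rot: [0.998, 0.071, 0.0, -0.0]
force: [0.0, -0.4, 0.0]
opening: 0.0854
```

```bash
python3 - <<'E'
from h import *
print(bot.finish_job())
E
```

```text
the job is handed in; nothing more can be done
None
```

The ticket is out of its holder and hanging by its snap hook on the bench rail's bar. The job was handed in at about 25 s of the 67 s allowed. I got no verdict back, so this rests on my own checks.

- **Pushing on:** I pushed the hook straight down over the bar. The force on the tool peaked at roughly 14 N as the gate opened. It then dropped away, and the gate showed shut behind the bar in the wrist picture.
- **Home:** I pushed on until the crown met the bar with a few newtons.
- **Tug:** I raised the ticket by its grip until the bar came up against its upper stop. I aimed for about 10 N and held it. While I held still, the force crept up to about 18 N, with the ticket's weight taken off. That is more than the 10 N asked for but below the 30 N limit. The tug stayed above 6 N for well over half a second.
- **Letting down:** I let it down until the crown met the bar again with about 4 N, opened the jaws and drew the arm back clear.

In the last pictures the ticket hangs on the bar with a slight tilt. Two pictures in a row showed no difference beyond noise, the force on the tool was near zero, and I saw nothing else moved. I could not read the gate angle or the bar's exact seat height directly. Those rest on the forces, the heights and the wrist picture taken before release.

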